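Park the brush-bowl caddy in its bay

ROBOT

A 6-joint arm with a two-finger parallel gripper is mounted at the origin on the work surface. World frame = base frame: x ahead of the robot, y to its left, z up, the work surface at z = 0. Lengths are in m, angles in rad, forces in N, time in s.
With the tool pointing down it reaches from about 0.375 to 0.9 m from the base axis. Payload 3.1 kg.
Tool frame: the origin (TCP) lies at the very end of the fingers, on their centre line; the grasp point (between the pads) lies 19 mm behind it (manip.hold_point_z is the distance from the TCP to the grasp point, in m); y points along the fingers, z is the direction in which the jaws open and shut, and the axes are right-handed (so a half turn about y gives the same grasp; the last joint's range is limited). The gripper opens to 85 mm and grips with 20 to 120 N. Pads are 22 mm wide; open, the fingers measure 114 mm over their backs; the gripper's body (76 mm by 85 mm) begins 54 mm behind the grasp point. The pads swing forward as they close: fully open they stand 13 mm farther back than shut.
Start: joints at [-1.383, 0.527, 1.433, -0, 1.181, -0.178], TCP at [0.224, -0.583, 0.231] pointing down, gripper open.
Joint ranges: [-3.08, 3.08], [-0.75, 2.2], [0.22, 2.44], [-1.43, 4.57], [0, 2.65], [-2.85, 2.85]. Speed limits (rad/s): [2.79, 2.79, 3.14, 3.14, 3.14, 3.14].

INTERFACE

Orientations are given as a unit quaternion [x, y, z, w].
In Python, from station import manip, eyes, workorder gives the robot as it stands. The module is installed in compiled form; this text tells all that it offers.
- The arm moves only by the shell command python3 -m jog 'ROWS' [OPENING] [FORCE]. ROWS is JSON, a list of rows, each a list of 2 entries, a list of its own where there are three numbers: the shift along the tool's x, y, z in cm, then the turn about the tool's y in rad. A call has 1 to 20 rows; each row is the pose to reach, as a shift and turn from the pose commanded when the call began, along the tool's axes at that moment; what a row does not reach only later rows make up. A row lasts 1/12 s, in which the tool goes at most 41.7 mm and 7.16 degrees, less where a joint would pass 70% of its speed; a pose out of reach is approached as far as the arm can. A call with a gripper value outside its range is refused whole. OPENING is the finger opening in cm, from 0 to 8.54, set as the call begins (- or left out, the last holds). The fingers move at their own pace and stop on an object; FORCE is the grip in N (left out, the last holds). Time passes only in rows, so rows that repeat a pose let the fingers close. It gives the time, the measured TCP pose, the force and the opening at its end, in the units of the state.
- manip.sense(): the state, without advancing time (a new reading comes with each control period).
- eyes.snapshot(name): name is "scene" or "top" or "wrist"; returns a dict with "frame" (400x640x3 uint8, red, green, blue), "vfov" (degrees; the focal length in pixels is half the picture's height over the tangent of half this angle, whatever the lens; pixels are square), "cx", "cy" (the principal point, pixels), "rvec" (rotation vector, rad) and "tvec" (3), from world to camera coordinates, as OpenCV has them. Camera axes: x right, y down, z forward; pixel columns grow to the right and rows downward; lengths in m; the calibration is good to about 2 mm. A picture is of the moment at which its call begins. There is no depth.
- workorder.sign_off(): hands the job in, once; it reports no verdict.
The state is a dict: "t": time; "q": joint angles; "qd": joint speeds; "tau": joint torques, N m; "tcp_pos": TCP position; "tool_rot": TCP orientation; "force": force on the tool from outside, world axes, zero at the start; "ft_torque": the same for the moment, N m; "finger_gap": opening from 0.0 (shut) to 1.0 (fully open).
Only numpy, scipy, OpenCV 4.12 (cv2) and the standard library are available. Lean on these libraries where they do the work, as an engineer would, in place of code of your own. Each camera call takes 0.05 s, during which the arm holds its last target. There are 200 camera calls.

TASK

Take the little bowl caddy by its handle and push it straight ahead on its wheels, outside the bay, until its front castors trail straight. Then steer it nose first into the wooden parking bay, press it lightly against the rubber buffer for a moment and let go so that it stays resting on the buffer. Do not lift the caddy, shove the bay hard, tip the bowl it carries or disturb the things around.

Things in the scene. Friction and masses are not known exactly. Their poses are not given: they have to be found in the camera images.
- caddy: Wooden tray on four ball-shaped rubber wheels of 24 mm diameter, 0.6 to 0.9 kg with its bowl. Origin on the table below the middle of the tray; x points forward to the nose, y to its left, z up. Tray 150 mm long (x -75 to 75) and 76 mm wide, floor 35 mm and rim 48 mm above the table; 112 mm wide over the wheels when the castors are straight. Rolling takes about 2 N.
- rear_axle (a point): Middle of the rear axle, right below the handle: x = -60 mm of the caddy, 12 mm above the table. The two rear wheels, at 40 mm either side, do not swivel: so this point and the handle roll freely only along the caddy's heading, and the caddy turns freely about it.
- handle_grip (a point): Grip point of the handle, at x = -60 mm of the caddy, 125 mm above the table: an upright wooden board, 50 mm wide (caddy's y), 12 mm thick (caddy's x), 100 to 140 mm above the table, on a 24 mm wide steel post. Grip it from above across the 12 mm. The post is telescopic: the handle slides up freely by 14 mm, so holding it a few mm higher does not lift the caddy.
- caddy_nose (a point): Middle of the caddy's front face, which meets the buffer, 75 mm ahead of the caddy's origin and 40 mm above the table.
- castor_left (a joint): Swivel angle (rad) of the front left castor: 0 when its wheel trails straight behind its pivot as the caddy goes forward, positive counterclockwise from above, 2.8 at most either way. Pivot at x = 50, y = 44 mm of the caddy, the wheel 12 mm off it. Pushing straight ahead 60 to 80 mm swings it to 0. A castor standing sideways sticks out and catches on the bay's rails.
- castor_right (a joint): The same for the front right castor, pivot at x = 50, y = -44 mm of the caddy.
- bowl: White ceramic bowl standing loose on the caddy's tray, 62 mm across, 36 mm high, its rim 71 mm above the table. Origin at the centre of its underside, z up.
- bay: Fixed dark wooden parking bay, open at the front. Origin on the table in the middle of its mouth; x points into the bay, y to the left, z up. Two side rails, 40 mm high and 124 mm apart, run from x = 0 to the back wall at x = 200 mm; flared ends reach out to x = -35 mm.
- bay_back (a point): Middle of the back wall's inner face, 200 mm inside the mouth, 38 mm up. On the middle line before it a clamped block carries a black rubber buffer 20 mm across, its face 112 to 147 mm inside the mouth: differs each time and is not measured, find it by feel. It yields slowly, 1 mm per 2 N: 5 N is plenty. A released caddy eases back a little and then stays resting on it by wheel friction.
- paperweight: Bystander: dark wooden bar, 30 x 210 x 24 mm, lying on the table; origin at the centre of its underside.
- phone: Bystander: black slab, 72 x 150 x 9 mm, origin at the centre of its underside.
- ink_bowl: Bystander: larger ceramic bowl on the table, 110 mm across, 55 mm high, origin at the centre of its underside.
Not all that is in view belongs to the job. Of the things that look like the caddy, the smallest one is meant.

How it is judged:
On the way, in this order (a step that is already met when the one before it is completed fails the run):
1. the caddy is pushed forward outside the bay until both castors trail straight (within 0.35 rad), before its nose passes the bay's mouth (value of joint castor_left between -0.35 and 0.35 rad and value of joint castor_right between -0.35 and 0.35 rad and x of caddy_nose in the frame of bay below 0 m), for 0.2 s.
2. the caddy is in the bay and pressed against its buffer with more than 2 N for 0.3 s (x of caddy_nose in the frame of bay above 0.105 m and contact force between caddy and bay above 2 N), for 0.3 s.
At the end, for the whole second after the job is handed in: The caddy stands still on its wheels in the bay, nose 108 to 165 mm inside the mouth and resting against the buffer (more than 0.2 N), within 10 mm of the bay's middle line and 0.08 rad of its direction, both castors straight within 0.35 rad, the bowl upright on the tray (x of caddy_nose in the frame of bay between 0.108 and 0.165 m and y of caddy in the frame of bay between -0.01 and 0.01 m and angle between the x axis of caddy and the x axis of bay, either way round below 0.08 rad and contact force between caddy and bay above 0.2 N and value of joint castor_left between -0.35 and 0.35 rad and value of joint castor_right between -0.35 and 0.35 rad and linear speed of caddy below 0.01 m/s and height (world z) of caddy below 0.004 m and angle between caddy's own z axis and vertical below 0.05 rad and horizontal distance between bowl and caddy below 0.045 m and angle between bowl's own z axis and vertical below 0.15 rad); the robot touches nothing.
It fails at once if the bay is shoved with more than 12 N (contact force between caddy and bay above 12 N).
It fails at once if the caddy is lifted or tipped (6 mm, 0.1 rad) (height (world z) of caddy above 0.006 m or angle between caddy's own z axis and vertical above 0.1 rad).
It fails at once if the bowl is tipped by more than 0.4 rad (angle between bowl's own z axis and vertical above 0.4 rad).
It fails at once if a bystander is moved by more than 15 mm (distance of any of paperweight, phone, ink_bowl from where it was at the start of the episode above 0.015 m).
It also fails if it takes over 64 s, if anything falls off the work surface, if the arm or the gripper's body presses on something with over 40 N, if the wrist force passes 120 N, or if a joint passes its speed limit or range.

## Working session

There is one attempt and no reset: what is moved stays moved. The work goes in short steps, Python scripts to look and compute and a shell command to move; the robot and the scene stay as the last step left them, time stands still between calls to the robot, and variables do not carry over. Pictures are saved under pics/ and viewed, about 8 in all and at most 12, crops included, and the job is handed in when it is done.

```bash
mkdir -p pics; cat > h.py <<'E'
import numpy as np, cv2
from station import manip, eyes, workorder
def snap(n,f=None):
    s=eyes.snapshot(n)
    if f: cv2.imwrite('pics/'+f,s['frame'][:,:,::-1])
    return s
def cam(s):
    F=200/np.tan(np.radians(s['vfov'])/2)
    K=np.array([[F,0,s['cx']],[0,F,s['cy']],[0,0,1.]])
    R=cv2.Rodrigues(np.array(s['rvec'],float))[0]; return K,R,np.array(s['tvec'],float)
def at(s,u,v,z):
    K,R,t=cam(s); d=R.T@np.linalg.solve(K,[u,v,1]); c=-R.T@t
    return c+d*(z-c[2])/d[2]
def proj(s,P):
    K,R,t=cam(s); p=(K@(R@np.atleast_2d(P).T+t[:,None])); return (p[:2]/p[2]).T
E
python3 - <<'E'
from h import *
for n in('top','scene'):
    s=snap(n,n+'0.png'); 
    np.save(n+'0.npy',{k:v for k,v in s.items()},allow_pickle=True)
    K,R,t=cam(s);print(n,K[0,0],-R.T@t,R[2])
print(manip.sense(), manip.hold_point_z)
E
```

```text
top 413.9981200354998 [0.50003263 0.01530675 1.27293911] [ 6.05305824e-02  9.41212139e-05 -9.98166339e-01]
scene 516.0108107694691 [ 1.00853915 -0.44768921  1.11418821] [-0.37380893  0.37407917 -0.84872355]
{'t': 0.1, 'q': array([-1.38248059e+00,  5.28382610e-01,  1.43380776e+00,  3.70911019e-06,
        1.18141116e+00, -1.78508570e-01]), 'qd': array([ 0.00155483, -0.00108996, -0.00337709,  0.00045985,  0.00210071,
       -0.00014641]), 'tau': array([ 3.78537777e-05, -4.43304098e+01, -1.78586233e+01, -1.74760321e-04,
        3.88148430e-03,  1.09100526e-05]), 'tcp_pos': array([ 0.22405512, -0.58274725,  0.23041502]), 'tool_rot': array([-0.12896778,  0.69595652, -0.69453604,  0.12896324]), 'force': array([ 0.81534923,  0.85808254, -0.23153699]), 'ft_torque': array([ 0.00610848, -0.02683318, -0.01110773]), 'finger_gap': 1.0014040451299573} 0.0187
```

View pics/top0.png

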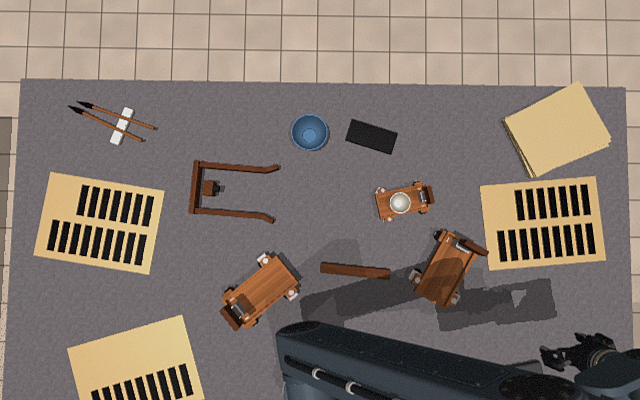

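View pics/scene0.png

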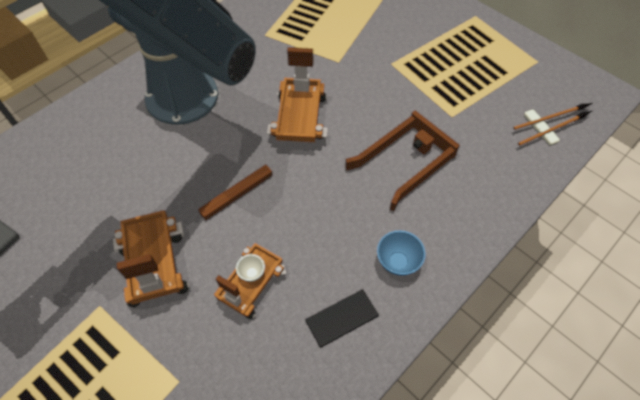

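```bash
python3 - <<'E'
from h import *
s=np.load('top0.npy',allow_pickle=True).item()
f=s['frame'][:,:,::-1]
a=cv2.resize(f[145:235,180:290],None,fx=5,fy=5,interpolation=cv2.INTER_CUBIC)
b=cv2.resize(f[170:232,365:441],None,fx=7.2,fy=7.2,interpolation=cv2.INTER_CUBIC)
cv2.imwrite('pics/a.png',a);cv2.imwrite('pics/b.png',b);print(a.shape,b.shape)
E
```

```text
(450, 550, 3) (446, 547, 3)
```

View pics/a.png

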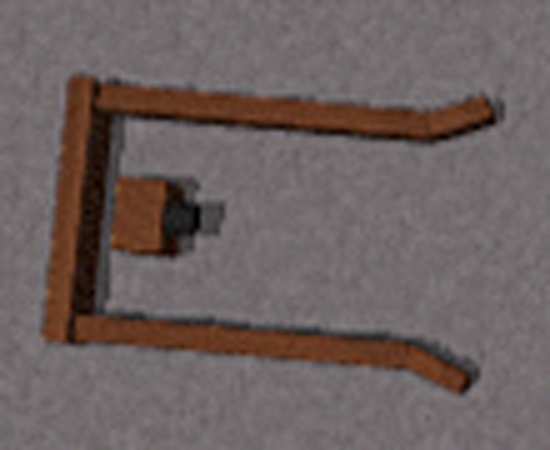

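View pics/b.png

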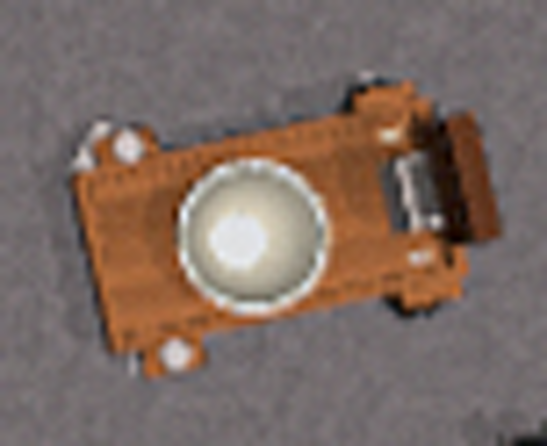

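```bash
python3 - <<'E'
from h import *
s=np.load('top0.npy',allow_pickle=True).item()
A=lambda u,v,z:at(s,(u+.5)/5-.5+180,(v+.5)/5-.5+145,z)
B=lambda u,v,z:at(s,(u+.5)/7.2-.5+365,(v+.5)/7.2-.5+170,z)
p=lambda n,*x:print(n,*[np.round(i*1000,1) for i in x])
ru=A(100,112,.04),A(428,138,.04);rl=A(75,317,.04),A(406,343,.04)
p('rails R',*ru);p('rails L',*rl)
for r in(ru,rl):
    d=r[0]-r[1];print('yaw',np.arctan2(d[1],d[0]),np.linalg.norm(d))
p('bay mouth mid',(ru[1]+rl[1])/2);p('back mid',(ru[0]+rl[0])/2);p('width',ru[1]-rl[1])
p('wall',A(97,85,.04),A(72,340,.04))
p('buffer face',A(200,216,.038))
c=[B(445,118,.14),B(476,112,.14),B(501,236,.14),B(470,242,.14)]
p('handle',*c,np.mean(c,0)); d=c[2]-c[1]; e=c[3]-c[0];print('heading',[np.arctan2(v[1],v[0])-np.pi/2+np.pi for v in(d,e)])
f=[B(78,178,.048),B(115,350,.048)];p('front',*f,np.mean(f,0));d=f[1]-f[0];print(np.arctan2(d[1],d[0])+np.pi/2, np.linalg.norm(d))
p('bowl',B(253,236,.071))
h=np.mean(c,0);n=np.mean(f,0);print('heading h->n',np.arctan2(n[1]-h[1],n[0]-h[0]),np.linalg.norm((n-h)[:2]))
# ink bowl, phone, paperweight
p('ink',at(s,309,132,.05));p('phone',at(s,346,140,.009),at(s,391,154,.009),at(s,352,119,.009));p('pw',at(s,321,266,.024),at(s,389,273,.024))
p('bigcaddy',at(s,265,252,.06),at(s,300,292,.03))
from scipy.spatial.transform import Rotation as R
print(R.from_quat(manip.sense()['tool_rot']).as_matrix().round(3))
E
```

```text
rails R [670.9 365.   40. ] [658.4 168.1  40. ]
rails L [547.7 375.8  40. ] [535.4 178.3  40. ]
yaw 1.5075980500587258 0.19736731066780802
yaw 1.508701000993419 0.19796513839061933
bay mouth mid [596.9 173.2  40. ]
back mid [609.3 370.4  40. ]
width [123.  -10.2   0. ]
wall [687.1 367.4  40. ] [533.9 377.2  40. ]
buffer face [609.5 303.7  38. ]
handle [ 614.8 -288.1  140. ] [ 617.3 -299.9  140. ] [ 570.  -309.4  140. ] [ 567.5 -297.6  140. ] [ 592.4 -298.7  140. ]
heading [np.float64(-1.3725869848779668), np.float64(-1.3719560165971796)]
front [ 596.8 -161.4   48. ] [ 526.2 -177.2   48. ] [ 561.5 -169.3   48. ]
-1.351587673832118 0.07232518496190755
bowl [ 572.6 -229.    71. ]
heading h->n 1.8050993346138244 0.13308199413496724
ink [780.1  38.8  50. ]
phone [766.4 -75.1   9. ] [ 725.1 -214.2    9. ] [832.4 -92.9   9. ]
pw [380.7  -3.6  24. ] [ 363.3 -207.3   24. ]
bigcaddy [422.  160.6  60. ] [303.7  57.6  30. ]
[[-0.933 -0.     0.359]
 [-0.359  0.002 -0.933]
 [-0.    -1.    -0.002]]
```

```bash
python3 -m jog '[[[0,-3,0],0],[[-2,-5,-0.6],0],[[-6,-5,-1.8],0.02],[[-10,-5,-3],0.05],[[-14,-5,-4.2],0.08],[[-18,-5,-5.4],0.1],[[-22,-5,-6.6],0.12],[[-26,-5,-7.8],0.15],[[-30,-5,-9],0.15],[[-34,-5,-10.2],0.15],[[-38,-5,-11.4],0.15],[[-41.5,-5,-12.4],0.15],[[-43.5,-5,-13],0.15],[[-44.6,-5,-13.3],0.15],[[-44.6,-5,-13.3],0.15],[[-44.6,-5,-13.3],0.15],[[-44.6,-5,-13.3],0.15]]' 8.5
python3 - <<'E'
from h import *
s=snap('wrist','w1.png');K,R,t=cam(s);print(K[0,0],-R.T@t)
import pickle;pickle.dump(s,open('w1.pkl','wb'))
st=manip.sense();print(st['tcp_pos'],st['force'])
E
```

```text
t: 1.52
tcp_pos: [0.5915, -0.3004, 0.281]
tool_rot: [-0.076, 0.703, -0.703, 0.075]
force: [-0.1, -0.4, -0.4]
finger_gap: 0.992
313.0284989092966 [ 0.67081323 -0.28315136  0.42445188]
[ 0.59141006 -0.30065336  0.28115116] [-0.39838281 -0.38597215  0.68961339]
```

View pics/w1.png

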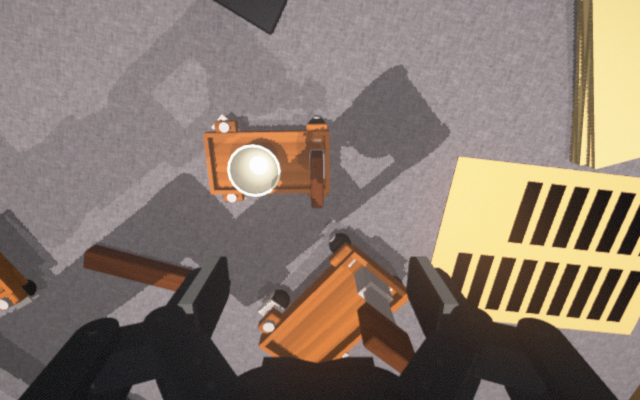

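```bash
python3 - <<'E'
from h import *
import pickle
s=pickle.load(open('w1.pkl','rb'))
h=np.array([.5924,-.2987])
for th in (1.785,):
    u=np.array([np.cos(th),np.sin(th)]);l=np.array([-u[1],u[0]])
    for n,x,y,z in [('hand',.006,.025,.14),('hand',.006,-.025,.14),('hand',-.006,.025,.14),('hand',-.006,-.025,.14),('FL',.135,.038,.048),('FR',.135,-.038,.048),('RL',-.015,.038,.048),('RR',-.015,-.038,.048)]:
        print(n,proj(s,[*(h+u*x+l*y),z]).round(1))
for q in [(207,133,.048),(207,195,.048),(329,130,.048),(329,193,.048),(254,171,.071)]: print(q,at(s,*q)*1000)
print(proj(s,manip.sense()['tcp_pos']))
f=cv2.resize(s['frame'][105:220,190:345,::-1],None,fx=5,fy=5,interpolation=cv2.INTER_CUBIC);cv2.imwrite('pics/w1c.png',f)
E
```

```text
hand [[309.9 207. ]]
hand [[309.5 155.8]]
hand [[322.3 207. ]]
hand [[322.6 155.8]]
FL [[209.3 191.3]]
FR [[202.3 130. ]]
RL [[328.4 191.4]]
RR [[329.1 130.1]]
(207, 133, 0.048) [ 598.47899677 -164.45534761   48.        ]
(207, 195, 0.048) [ 521.02563625 -172.51826875   48.        ]
(329, 130, 0.048) [ 632.78104903 -305.12263643   48.        ]
(329, 193, 0.048) [ 556.53044676 -322.68299033   48.        ]
(254, 171, 0.071) [ 571.04512999 -229.40770204   71.        ]
[[318.02786057 258.67917743]]
```

View pics/w1c.png

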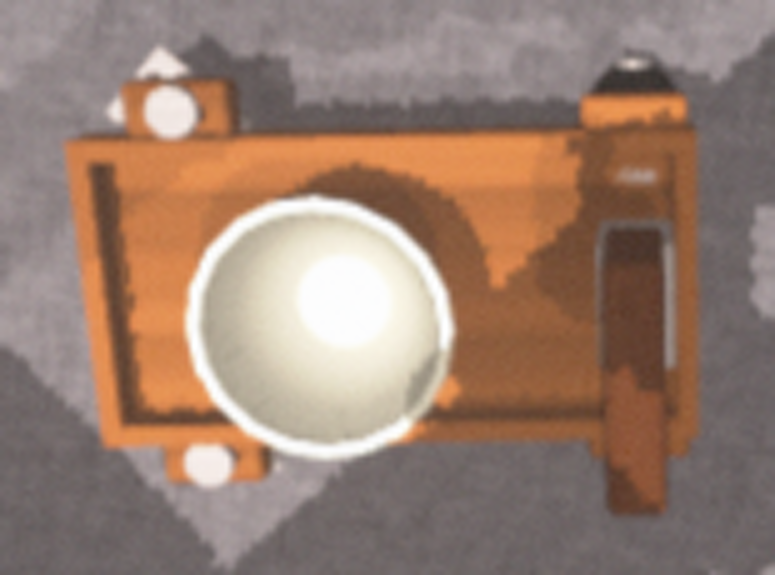

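```bash
python3 -m jog '[[[-0.1,3,-0.1],-0.01],[[-0.1,6,-0.1],-0.01],[[-0.1,9,-0.1],-0.01],[[-0.1,12,-0.1],-0.01],[[-0.1,15,-0.1],-0.01],[[-0.1,16.5,-0.1],-0.01],[[-0.1,17.2,-0.1],-0.01],[[-0.1,17.2,-0.1],-0.01],[[-0.1,17.2,-0.1],-0.01]]' 5
python3 -m jog '[[[0,0,0],0],[[0,0,0],0],[[0,0,0],0],[[0,0,0],0],[[0,0,0],0],[[0,0,0],0],[[0,0,0],0],[[0,0,0],0],[[0,0,0],0],[[0,0,0],0],[[0,0,0],0],[[0,0,0],0]]' 0 40
```

```text
t: 2.32
tcp_pos: [0.5935, -0.2994, 0.11]
tool_rot: [0.079, -0.702, 0.703, -0.08]
force: [0.6, 0.5, 1.0]
finger_gap: 0.586
t: 3.32
tcp_pos: [0.5943, -0.2986, 0.1109]
tool_rot: [0.08, -0.702, 0.703, -0.081]
force: [0.6, -1.6, 6.0]
finger_gap: 0.13
```

```bash
python3 -m jog '[[[0,-0.2,0],0],[[0,-0.3,0],0],[[0,-0.3,-0.2],0],[[0,-0.3,-0.5],0],[[0,-0.3,-1],0],[[0,-0.3,-1.5],0],[[0,-0.3,-2],0],[[0,-0.3,-2.5],0],[[0,-0.3,-3],0],[[0,-0.3,-3.5],0],[[0,-0.3,-4],0],[[0,-0.3,-4.5],0],[[0,-0.3,-5],0],[[0,-0.3,-5.4],0],[[0,-0.3,-5.7],0],[[0,-0.3,-5.8],0]]'
python3 -m jog '[[[0,0,-0.2],0],[[0,0,-0.5],0],[[0,0,-1],0],[[0,0,-1.5],0],[[0,0,-1.9],0],[[0,0,-2.1],0],[[0,0,-2.2],0],[[0,0,-2.2],0],[[0,0,-2.2],0],[[0,0,-2.2],0],[[0,0,-2.2],0]]'
python3 - <<'E'
from h import *
import pickle
s=snap('wrist','w2.png');pickle.dump(s,open('w2.pkl','wb'))
s2=snap('top','t2.png');pickle.dump(s2,open('t2.pkl','wb'))
st=manip.sense();print(st['t'],st['tcp_pos'],st['force'],st['ft_torque'])
from scipy.spatial.transform import Rotation as R
print(R.from_quat(st['tool_rot']).as_matrix().round(3))
# combine: wrist left, top crop right
a=cv2.resize(s['frame'][:,:,::-1],(480,300));f=s2['frame'][145:235,180:440,::-1]
b=cv2.resize(f,None,fx=3,fy=3,interpolation=cv2.INTER_CUBIC)
o=np.zeros((300+b.shape[0],780,3),np.uint8);o[:300,:480]=a;o[300:,:780]=b;cv2.imwrite('pics/c2.png',o)
E
```

```text
t: 4.65
tcp_pos: [0.5802, -0.2408, 0.1123]
tool_rot: [-0.08, 0.703, -0.702, 0.08]
force: [0.3, -2.2, -1.7]
finger_gap: 0.131
t: 5.57
tcp_pos: [0.5755, -0.2197, 0.1122]
tool_rot: [-0.08, 0.703, -0.702, 0.08]
force: [1.1, 0.7, -0.8]
finger_gap: 0.134
5.6667 [ 0.57546734 -0.21974105  0.1121897 ] [ 1.20105822  0.4923467  -0.13575219] [ 0.08363649 -0.29096638 -0.01434982]
[[-0.974 -0.     0.225]
 [-0.225  0.001 -0.974]
 [ 0.    -1.    -0.001]]
```

View pics/c2.png

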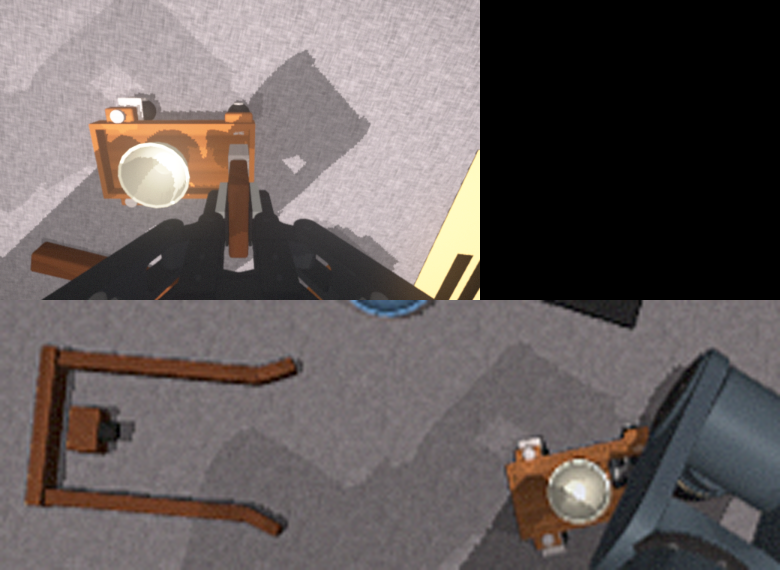

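```bash
cat > plan.py <<'E'
from h import *
from scipy.interpolate import CubicHermiteSpline
from scipy.spatial.transform import Rotation as R
M=np.array([.5968,.172]); TB=1.508; OFF=-.0019   # TCP lateral offset from caddy axis
d=np.array([np.cos(TB),np.sin(TB)]);l=np.array([-d[1],d[0]])
def pose():
    st=manip.sense();m=R.from_quat(st['tool_rot']).as_matrix();h=-m[:2,2];th=np.arctan2(h[1],h[0])
    L=np.array([-h[1],h[0]]);c=st['tcp_pos'][:2]-OFF*L
    return st,th,c,np.array([(c-M)@d,(c-M)@l,th-TB])
if __name__=='__main__':
    import sys
    st,th,c,b=pose();print('bay pose',b.round(4))
    xe=float(sys.argv[1]);step=.005;y1=float(sys.argv[2]) if len(sys.argv)>2 else 0
    S=CubicHermiteSpline([b[0],xe],[b[1],y1],[np.tan(b[2]),0])
    xs=np.linspace(b[0],xe,int((xe-b[0])/step)+1)[1:]
    th0=th;p0=st['tcp_pos'][:2];rows=[]
    for i,x in enumerate(xs):
        a=TB+np.arctan(S(x,1));P=M+x*d+S(x)*l+OFF*np.array([-np.sin(a),np.cos(a)])
        rel=P-p0;h=np.array([np.cos(th0),np.sin(th0)]);L=np.array([-h[1],h[0]])
        # tool z=-h ; tool y=down ; tool x = y cross z
        tx=np.cross([0,0,-1],[-h[0],-h[1],0])[:2]
        rows.append([[round(rel@tx*100,2),0,round(-rel@h*100,2)],round(-(a-th0),3)])
        if i%20==19 or i==len(xs)-1:
            print(str(rows).replace(' ',''));rows=[];th0=a;p0=P
E
python3 plan.py -0.195
```

```text
bay pose [-0.3928 -0.0015  0.2893]
[[[np.float64(-0.01),0,np.float64(-0.52)],np.float64(0.027)],[[np.float64(-0.03),0,np.float64(-1.04)],np.float64(0.053)],[[np.float64(-0.06),0,np.float64(-1.55)],np.float64(0.078)],[[np.float64(-0.11),0,np.float64(-2.07)],np.float64(0.102)],[[np.float64(-0.17),0,np.float64(-2.57)],np.float64(0.126)],[[np.float64(-0.24),0,np.float64(-3.08)],np.float64(0.149)],[[np.float64(-0.32),0,np.float64(-3.58)],np.float64(0.171)],[[np.float64(-0.41),0,np.float64(-4.08)],np.float64(0.191)],[[np.float64(-0.51),0,np.float64(-4.57)],np.float64(0.211)],[[np.float64(-0.62),0,np.float64(-5.06)],np.float64(0.23)],[[np.float64(-0.74),0,np.float64(-5.55)],np.float64(0.247)],[[np.float64(-0.87),0,np.float64(-6.04)],np.float64(0.264)],[[np.float64(-1.0),0,np.float64(-6.53)],np.float64(0.279)],[[np.float64(-1.14),0,np.float64(-7.01)],np.float64(0.294)],[[np.float64(-1.29),0,np.float64(-7.49)],np.float64(0.307)],[[np.float64(-1.45),0,np.float64(-7.98)],np.float64(0.319)],[[np.float64(-1.61),0,np.float64(-8.45)],np.float64(0.33)],[[np.float64(-1.78),0,np.float64(-8.93)],np.flo
[... 573 characters left out ...]
0,np.float64(-4.07)],np.float64(0.021)],[[np.float64(-0.08),0,np.float64(-4.58)],np.float64(0.018)],[[np.float64(-0.08),0,np.float64(-5.09)],np.float64(0.015)],[[np.float64(-0.09),0,np.float64(-5.6)],np.float64(0.01)],[[np.float64(-0.1),0,np.float64(-6.11)],np.float64(0.005)],[[np.float64(-0.1),0,np.float64(-6.62)],np.float64(-0.002)],[[np.float64(-0.09),0,np.float64(-7.13)],np.float64(-0.01)],[[np.float64(-0.09),0,np.float64(-7.64)],np.float64(-0.019)],[[np.float64(-0.07),0,np.float64(-8.15)],np.float64(-0.03)],[[np.float64(-0.05),0,np.float64(-8.65)],np.float64(-0.041)],[[np.float64(-0.03),0,np.float64(-9.16)],np.float64(-0.053)],[[np.float64(-0.0),0,np.float64(-9.67)],np.float64(-0.067)]]
```

```bash
python3 -m jog '[[[0,0,-0.25],0.013],[[-0.01,0,-0.52],0.027],[[-0.03,0,-1.04],0.053],[[-0.06,0,-1.55],0.078],[[-0.11,0,-2.07],0.102],[[-0.17,0,-2.57],0.126],[[-0.24,0,-3.08],0.149],[[-0.32,0,-3.58],0.171],[[-0.41,0,-4.08],0.191],[[-0.51,0,-4.57],0.211],[[-0.62,0,-5.06],0.23],[[-0.74,0,-5.55],0.247],[[-0.87,0,-6.04],0.264],[[-1.0,0,-6.53],0.279],[[-1.14,0,-7.01],0.294],[[-1.29,0,-7.49],0.307],[[-1.45,0,-7.98],0.319],[[-1.61,0,-8.45],0.33],[[-1.7,0,-8.7],0.335],[[-1.7,0,-8.7],0.335]]'
python3 plan.py -0.185 | sed 's/np.float64(\([^)]*\))/\1/g'
```

```text
t: 7.33
tcp_pos: [0.5726, -0.1304, 0.1122]
tool_rot: [0.038, 0.706, -0.706, -0.038]
force: [-1.1, 0.5, -0.3]
finger_gap: 0.138
bay pose [-0.3032  0.0071 -0.0454]
[[[-0.0,0,-0.51],0.007],[[-0.01,0,-1.03],0.014],[[-0.02,0,-1.54],0.019],[[-0.03,0,-2.06],0.024],[[-0.04,0,-2.57],0.028],[[-0.06,0,-3.08],0.031],[[-0.07,0,-3.6],0.033],[[-0.09,0,-4.11],0.035],[[-0.11,0,-4.63],0.035],[[-0.13,0,-5.15],0.035],[[-0.14,0,-5.66],0.034],[[-0.16,0,-6.18],0.032],[[-0.18,0,-6.69],0.029],[[-0.19,0,-7.21],0.026],[[-0.2,0,-7.72],0.021],[[-0.21,0,-8.24],0.016],[[-0.22,0,-8.76],0.01],[[-0.22,0,-9.27],0.002],[[-0.22,0,-9.79],-0.005],[[-0.22,0,-10.3],-0.014]]
[[[0.0,0,-0.52],-0.01],[[0.01,0,-1.03],-0.02],[[0.02,0,-1.55],-0.031]]
```

```bash
python3 -m jog '[[[0,0,-0.51],0.007],[[-0.01,0,-1.03],0.014],[[-0.02,0,-1.54],0.019],[[-0.03,0,-2.06],0.024],[[-0.04,0,-2.57],0.028],[[-0.06,0,-3.08],0.031],[[-0.07,0,-3.6],0.033],[[-0.09,0,-4.11],0.035],[[-0.11,0,-4.63],0.035],[[-0.13,0,-5.15],0.035],[[-0.14,0,-5.66],0.034],[[-0.16,0,-6.18],0.032],[[-0.18,0,-6.69],0.029],[[-0.19,0,-7.21],0.026],[[-0.2,0,-7.72],0.021],[[-0.21,0,-8.24],0.016],[[-0.22,0,-8.76],0.01],[[-0.22,0,-9.27],0.002],[[-0.22,0,-9.5],-0.005],[[-0.22,0,-9.5],-0.005]]'
python3 - <<'E'
from plan import *
import pickle
s=snap('wrist','w3.png');s2=snap('top','t3.png');pickle.dump((s,s2),open('3.pkl','wb'))
st,th,c,b=pose();print(b,st['tcp_pos'],st['force'],st['ft_torque'])
a=cv2.resize(s['frame'][:,:,::-1],(448,280));f=s2['frame'][145:245,180:380,::-1]
o=np.zeros((600,800,3),np.uint8);o[:280,:448]=a
o[280:600,:640]=cv2.resize(f,None,fx=3.2,fy=3.2,interpolation=cv2.INTER_CUBIC)
s3=snap('scene','s3.png');o[:280,448:]=cv2.resize(s3['frame'][60:284,210:492,::-1],(352,280))
cv2.imwrite('pics/c3.png',o)
E
```

```text
t: 9.0
tcp_pos: [0.585, -0.0363, 0.1123]
tool_rot: [0.036, 0.707, -0.706, -0.036]
force: [1.7, 0.6, -0.6]
finger_gap: 0.128
[-0.20868132  0.00054238 -0.0404097 ] [ 0.58505276 -0.03643171  0.11224286] [ 0.90648567  1.2202169  -0.86673217] [ 0.13346097 -0.39083444  0.05568514]
```

View pics/c3.png

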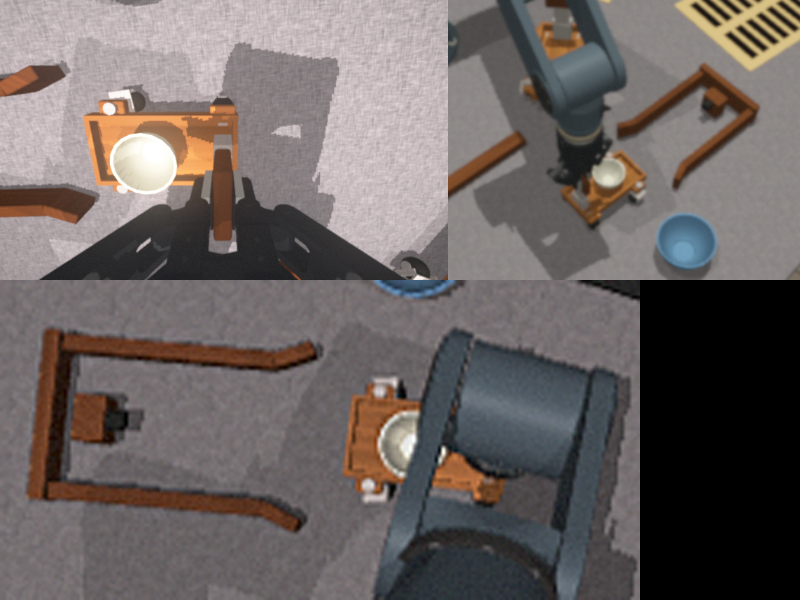

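```bash
python3 - <<'E'
from plan import *
import pickle
s,s2=pickle.load(open('3.pkl','rb'))
st,th,c,b=pose();h=np.array([np.cos(th),np.sin(th)]);L=np.array([-h[1],h[0]])
pts=[[*(c+h*.135+L*y),.048] for y in(-.038,.038)]
print('pred top',(((proj(s2,pts)+.5-[180,145])*3.2)-.5+[0,280]).round(1))
print('pred wrist',((proj(s,pts)+.5)*.7-.5).round(1))
G=[at(s2,(u+.5)/3.2-.5+180,(v-280+.5)/3.2-.5+145,.048) for u,v in((352,395),(344,478))]
for g in G:print(g, (g[:2]-M)@d,(g[:2]-M)@l)
# overlays: big crop
f=cv2.resize(s2['frame'][160:225,265:345,::-1],None,fx=8,fy=8,interpolation=cv2.INTER_CUBIC)
g=cv2.resize(s['frame'][110:290,100:360,::-1],None,fx=2,fy=2,interpolation=cv2.INTER_CUBIC)
cv2.imwrite('pics/c3b.png',f)
E
```

```text
pred top [[351.8 393.5]
 [341.7 474.6]]
pred wrist [[ 82.7 114. ]
 [ 96.8 183.6]]
[0.63346939 0.09378254 0.048     ] -0.07576209839038617 -0.041505657056123635
[0.55617639 0.09963886 0.048     ] -0.07476784853669997 0.036002507125828725
```

View pics/c3b.png

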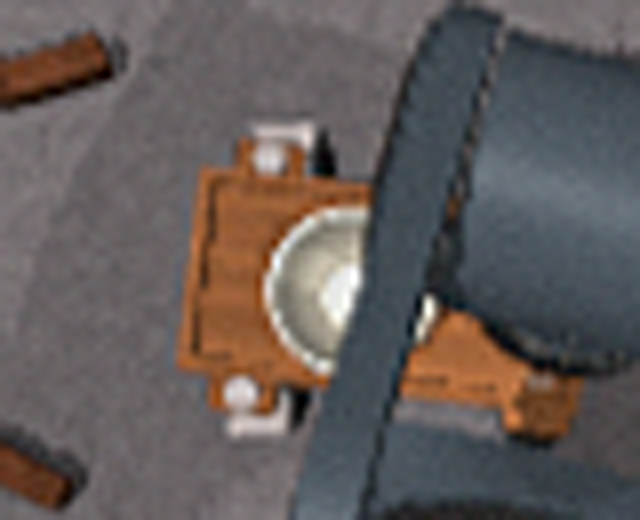

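```bash
python3 -m jog '[[[0,0,-0.25],-0.003],[[0,0,-0.7],-0.007],[[0.01,0,-1.2],-0.012],[[0.01,0,-1.7],-0.017],[[0.02,0,-2.2],-0.022],[[0.04,0,-2.7],-0.027],[[0.05,0,-3.2],-0.032],[[0.07,0,-3.7],-0.037],[[0.08,0,-4.0],-0.04],[[0.1,0,-4.5],-0.04],[[0.12,0,-5],-0.04],[[0.14,0,-5.5],-0.04],[[0.16,0,-6],-0.04],[[0.18,0,-6.5],-0.04],[[0.2,0,-7],-0.04],[[0.22,0,-7.5],-0.04],[[0.24,0,-8],-0.04],[[0.26,0,-8.5],-0.04],[[0.27,0,-8.7],-0.04],[[0.27,0,-8.7],-0.04]]'
python3 - <<'E'
from plan import *
import pickle
s2=snap('top','t4.png')
st,th,c,b=pose();print(b.round(4),st['force'],st['ft_torque'])
h=np.array([np.cos(th),np.sin(th)]);L=np.array([-h[1],h[0]])
pts=[[*(c+h*.135+L*y),.048] for y in(-.038,.038)]
print('pred',((proj(s2,pts)+.5-[215,150])*7-.5).round(1))
cv2.imwrite('pics/t4c.png',cv2.resize(s2['frame'][150:230,215:325,::-1],None,fx=7,fy=7,interpolation=cv2.INTER_CUBIC))
E
```

```text
t: 10.82
tcp_pos: [0.5912, 0.0505, 0.1123]
tool_rot: [0.022, 0.707, -0.706, -0.022]
force: [-0.2, 0.1, -1.5]
finger_gap: 0.132
[-1.217e-01 -1.000e-04 -5.000e-04] [ 0.4976545   1.58426737 -0.39736589] [ 0.14860149 -0.01591694  0.0385673 ]
pred [[316.1 208.4]
 [300.4 386.5]]
```

View pics/t4c.png

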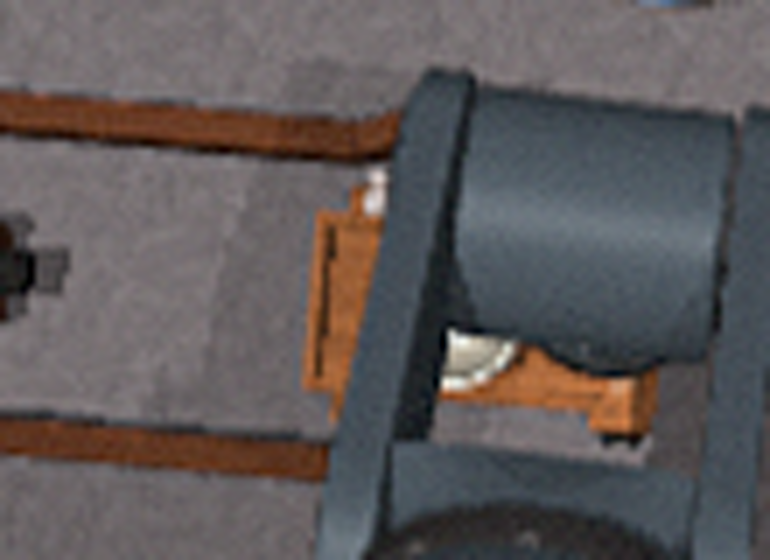

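```bash
python3 -m jog '[[[0,0,-0.2],0],[[0,0,-0.6],0],[[0,0,-1],0],[[0,0,-1.45],0],[[0,0,-1.9],0],[[0,0,-2.35],0],[[0,0,-2.8],0],[[0,0,-3.25],0],[[0,0,-3.7],0],[[0,0,-4.15],0],[[0,0,-4.6],0],[[0,0,-5.05],0],[[0,0,-5.5],0],[[0,0,-5.95],0],[[0,0,-6.4],0],[[0,0,-6.85],0],[[0,0,-7.3],0],[[0,0,-7.7],0],[[0,0,-8],0],[[0,0,-8.1],0]]'
python3 -m jog '[[[0,0,-0.1],0],[[0,0,-0.2],0],[[0,0,-0.3],0],[[0,0,-0.4],0],[[0,0,-0.5],0],[[0,0,-0.6],0],[[0,0,-0.7],0],[[0,0,-0.8],0],[[0,0,-0.9],0],[[0,0,-1],0]]'
python3 -c "
from plan import *
st,th,c,b=pose();print(b.round(4),st['force'],st['ft_torque'])"
```

```text
t: 12.53
tcp_pos: [0.5964, 0.1309, 0.1123]
tool_rot: [0.022, 0.707, -0.707, -0.022]
force: [-0.6, -2.7, -1.4]
finger_gap: 0.134
t: 13.37
tcp_pos: [0.597, 0.1404, 0.1123]
tool_rot: [-0.022, -0.707, 0.707, 0.022]
force: [-0.3, -2.0, -0.6]
finger_gap: 0.132
[-0.0315 -0.0003 -0.0004] [-0.25882977 -1.98636766 -0.57413968] [-0.38478308  0.09381206  0.01580538]
```

```bash
python3 -m jog '[[[0,0,-0.1],0],[[0,0,-0.2],0],[[0,0,-0.3],0],[[0,0,-0.4],0],[[0,0,-0.5],0],[[0,0,-0.6],0],[[0,0,-0.7],0],[[0,0,-0.8],0]]'
python3 -m jog '[[[0,0,-0.05],0],[[0,0,-0.1],0],[[0,0,-0.15],0],[[0,0,-0.2],0],[[0,0,-0.25],0],[[0,0,-0.3],0],[[0,0,-0.35],0],[[0,0,-0.4],0]]'
python3 -m jog '[[[0,0,-0.05],0],[[0,0,-0.1],0],[[0,0,-0.15],0],[[0,0,-0.2],0],[[0,0,-0.25],0],[[0,0,-0.3],0]]'
```

```text
t: 14.03
tcp_pos: [0.5975, 0.1484, 0.1123]
tool_rot: [-0.022, -0.707, 0.707, 0.022]
force: [-0.6, -2.0, -1.2]
finger_gap: 0.13
t: 14.7
tcp_pos: [0.5978, 0.1523, 0.1123]
tool_rot: [0.022, 0.707, -0.707, -0.022]
force: [-0.5, -2.7, -0.3]
finger_gap: 0.128
t: 15.2
tcp_pos: [0.598, 0.1553, 0.1123]
tool_rot: [0.022, 0.707, -0.707, -0.022]
force: [-1.1, -2.3, 0.4]
finger_gap: 0.131
```

Nose ≈ 118 mm in, no contact yet.

```bash
for i in 1; do python3 -m jog '[[[0,0,-0.05],0],[[0,0,-0.1],0],[[0,0,-0.15],0],[[0,0,-0.2],0],[[0,0,-0.25],0],[[0,0,-0.3],0]]'; done
python3 -m jog '[[[0,0,-0.05],0],[[0,0,-0.1],0],[[0,0,-0.15],0],[[0,0,-0.2],0]]'
python3 -m jog '[[[0,0,-0.05],0],[[0,0,-0.1],0],[[0,0,-0.15],0],[[0,0,-0.2],0]]'
```

```text
t: 15.7
tcp_pos: [0.5982, 0.1583, 0.1123]
tool_rot: [0.022, 0.707, -0.707, -0.022]
force: [-1.5, -1.5, -0.7]
finger_gap: 0.134
t: 16.03
tcp_pos: [0.5983, 0.1603, 0.1123]
tool_rot: [0.022, 0.707, -0.707, -0.022]
force: [-0.7, -1.8, -0.1]
finger_gap: 0.135
t: 16.37
tcp_pos: [0.5984, 0.1623, 0.1123]
tool_rot: [0.022, 0.707, -0.707, -0.022]
force: [0.4, -2.0, -0.8]
finger_gap: 0.13
```

```bash
python3 -m jog '[[[0,0,-0.05],0],[[0,0,-0.1],0],[[0,0,-0.15],0],[[0,0,-0.2],0]]'
python3 -m jog '[[[0,0,-0.05],0],[[0,0,-0.1],0],[[0,0,-0.15],0],[[0,0,-0.2],0]]'
python3 -m jog '[[[0,0,-0.05],0],[[0,0,-0.1],0],[[0,0,-0.15],0]]'
```

```text
t: 16.7
tcp_pos: [0.5985, 0.1643, 0.1123]
tool_rot: [-0.022, -0.707, 0.707, 0.022]
force: [-1.3, -2.0, 0.2]
finger_gap: 0.131
t: 17.03
tcp_pos: [0.5987, 0.1663, 0.1123]
tool_rot: [0.022, 0.707, -0.707, -0.022]
force: [-1.5, -2.5, -0.8]
finger_gap: 0.133
t: 17.28
tcp_pos: [0.5988, 0.1678, 0.1123]
tool_rot: [0.022, 0.707, -0.707, -0.022]
force: [-2.0, -1.8, -0.3]
finger_gap: 0.136
```

```bash
python3 -m jog '[[[0,0,-0.05],0],[[0,0,-0.1],0],[[0,0,-0.15],0]]'
python3 -m jog '[[[0,0,-0.05],0],[[0,0,-0.1],0],[[0,0,-0.15],0],[[0,0,-0.15],0]]'
```

```text
t: 17.53
tcp_pos: [0.5989, 0.1693, 0.1123]
tool_rot: [0.022, 0.707, -0.707, -0.022]
force: [-0.6, -1.7, -0.7]
finger_gap: 0.13
t: 17.87
tcp_pos: [0.5989, 0.1709, 0.1123]
tool_rot: [0.022, 0.707, -0.707, -0.022]
force: [-0.8, -1.0, -0.4]
finger_gap: 0.129
```

```bash
python3 -m jog '[[[0,0,-0.05],0],[[0,0,-0.1],0],[[0,0,-0.15],0]]'
python3 -m jog '[[[0,0,-0.05],0],[[0,0,-0.1],0],[[0,0,-0.15],0]]'
```

```text
t: 18.12
tcp_pos: [0.5991, 0.1719, 0.1123]
tool_rot: [-0.022, -0.706, 0.707, 0.022]
force: [-0.9, -2.4, -0.3]
finger_gap: 0.132
t: 18.37
tcp_pos: [0.5992, 0.1731, 0.1123]
tool_rot: [-0.022, -0.706, 0.707, 0.022]
force: [-0.7, -5.0, -0.2]
finger_gap: 0.128
```

```bash
python3 -m jog '[[[0,0,-0.04],0],[[0,0,-0.08],0],[[0,0,-0.08],0]]'
```

```text
t: 18.62
tcp_pos: [0.5993, 0.1737, 0.1123]
tool_rot: [-0.022, -0.706, 0.707, 0.022]
force: [-0.8, -6.2, 0.3]
finger_gap: 0.13
```

```bash
python3 -m jog '[[[0,0,-0.03],0],[[0,0,-0.05],0],[[0,0,-0.05],0],[[0,0,-0.05],0],[[0,0,-0.05],0],[[0,0,-0.05],0]]'
python3 -m jog '[[[0,0,0],0],[[0,0,0],0],[[0,0,0],0],[[0,0,0],0]]'
python3 -c "
from plan import *
st,th,c,b=pose();print(b.round(4),st['force'],st['ft_torque'])"
```

```text
t: 19.12
tcp_pos: [0.5993, 0.174, 0.1123]
tool_rot: [-0.022, -0.706, 0.707, 0.022]
force: [-1.7, -6.2, -0.7]
finger_gap: 0.133
t: 19.45
tcp_pos: [0.5993, 0.174, 0.1122]
tool_rot: [-0.022, -0.706, 0.707, 0.022]
force: [-1.3, -5.7, -0.5]
finger_gap: 0.13
[ 0.0021 -0.0005 -0.0001] [-1.29625262 -5.72982968 -0.50361384] [-1.21731215  0.14012258  0.02757582]
```

```bash
python3 -m jog '[[[0,0,0],0],[[0,0,0],0],[[0,0,0],0],[[0,0,0],0],[[0,0,0],0],[[0,0,0],0],[[0,0,0],0],[[0,0,0],0]]' 4.5
python3 -m jog '[[[0,-1,0],0],[[0,-3,0],0],[[0,-5,0],0],[[0,-7.5,0],0],[[0,-10,0],0],[[0,-13,0],0],[[0,-16,0],0],[[0,-16,3],0],[[0,-16,6],0],[[0,-16,10],0],[[0,-16,14],0],[[0,-16,18],0],[[0,-16,22],0],[[0,-16,22],0],[[0,-16,22],0],[[0,-16,22],0]]'
python3 - <<'E'
from plan import *
s=snap('top','t5.png');s2=snap('wrist','w5.png');s3=snap('scene')
np.savez('t5.npz',**s)
o=np.zeros((600,800,3),np.uint8)
o[:360,:720]=cv2.resize(s['frame'][150:230,180:340,::-1],None,fx=4.5,fy=4.5,interpolation=cv2.INTER_CUBIC)
o[360:,:384]=cv2.resize(s2['frame'][:,:,::-1],(384,240));o[360:,384:768]=cv2.resize(s3['frame'][:,:,::-1],(384,240))
cv2.imwrite('pics/c5.png',o)
E
```

```text
t: 20.12
tcp_pos: [0.5993, 0.1751, 0.1123]
tool_rot: [0.022, 0.707, -0.707, -0.022]
force: [-0.4, -0.3, 0.9]
finger_gap: 0.526
t: 21.45
tcp_pos: [0.5852, -0.0444, 0.2728]
tool_rot: [0.023, 0.707, -0.706, -0.023]
force: [0.1, -0.8, -0.2]
finger_gap: 0.529
```

View pics/c5.png

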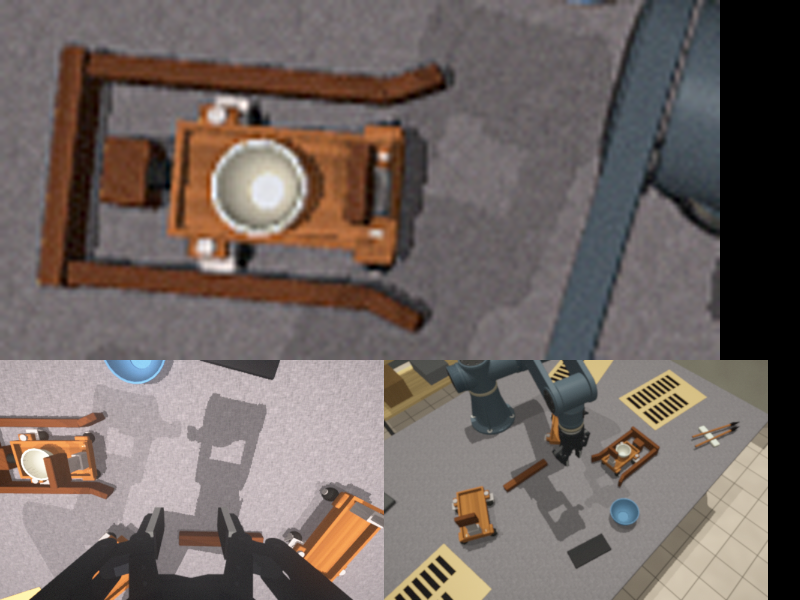

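```bash
python3 - <<'E'
from plan import *
s=snap('top')
a=np.load('t5.npz')['frame'].astype(int)[150:230,180:290]; print('change',abs(a-s['frame'].astype(int)[150:230,180:290]).mean())
G=[((at(s,(u+.5)/4.5-.5+180,(v+.5)/4.5-.5+150,.048)[:2]-M)) for u,v in((178,124),(168,235))]
for g in G: print(g@d,g@l)
print(workorder.sign_off())
E
```

```text
change 3.1432575757575756
0.134050201916484 -0.03514321306231583
0.13377882635454222 0.03854754591340393
the job is handed in; nothing more can be done
None
```

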